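# Unhook the setting gauge and seat it in its block

### The arm

A 6-joint arm with a two-finger parallel gripper is mounted at the origin on the work surface; the furniture and walls round the work are solid. World frame = base frame: x ahead of the robot, y to its left, z up, the work surface at z = 0. Lengths are in mm, angles in rad, forces in N, time in s.
With the tool pointing down it reaches from about 350 to 775 mm from the base axis. Payload 7.3 kg.
Tool frame: the origin (TCP) lies at the very end of the fingers, on their centre line; the grasp point (between the pads) lies 19 mm behind it; z points along the fingers, y is the line along which they close (so a half turn about z gives the same grasp; the last joint's range is limited). The gripper opens to 92 mm and grips with 3 to 60 N. Pads are 19 mm wide; open, the fingers measure 130 mm over their backs; the gripper's body (75 mm by 190 mm) begins 47 mm behind the grasp point.
Start: joints at [1.145, 0.342, 1.524, -0, 1.275, -0.146], TCP at [144.97, 504.607, 226.741] pointing down, gripper open.
Joint ranges: [-2.53, 2.53], [-0.77, 2.02], [0.04, 2.7], [-1, 4.14], [0.28, 2.66], [-3.11, 3.11]. Speed limits (rad/s): [2.57, 2.57, 3.14, 3.14, 3.14, 3.14].

### API

Orientations are given as [roll, pitch, yaw] about the fixed x, y, z axes, in that order (R = Rz(yaw) Ry(pitch) Rx(roll)).
In Python, from plant import bot gives the robot as it stands.
- The arm moves only by the tool send_rows, never from a script. Its argument "rows" is a list of rows, each an object of numbers: "x", "y", "z": the shift along the tool's x, y, z in units of 0.2 m (1.0 is 0.2 m); "ax", "ay", "az": the turn, a rotation vector about the tool's x, y, z in units of 60 degrees (1.0 is 60 degrees); "jaw": the opening, from -1 (shut) to 1 (fully open), so that 0 is half open. In form: [{"x": .., "y": .., "z": .., "ax": .., "ay": .., "az": .., "jaw": ..}, ...]. A call has exactly 10 rows; each row is the pose to reach, as a shift and turn from the pose commanded when the call began, along the tool's axes at that moment; what a row does not reach only later rows make up. A row lasts 1/8 s, in which the tool goes at most 62.5 mm and 10.7 degrees, less where a joint would pass 70% of its speed; a pose out of reach is approached as far as the arm can. A call with a number of a shift or a turn outside -1 to 1 is refused whole. A call with a gripper value outside its range is refused whole. The fingers move at their own pace and stop on an object; the grip force is fixed at half the most. Time passes only in rows, so rows that repeat a pose let the fingers close, or fill a call up. It gives the time, the measured TCP pose, the force, the opening and the grip force at its end, in the units of the state.
- bot.get_obs(): the state, without advancing time (a new reading comes with each control period).
- bot.capture(name): name is "scene" or "top" or "wrist"; returns (picture, depth): 384x512x3 uint8, red, green, blue; 384x512 float32, mm along the optical axis (not along the pixel's ray), 0 where there is no reading.
- bot.camera_model(name): a dict with "vertical_fov" (degrees; the focal length in pixels is half the picture's height over the tangent of half this angle, whatever the lens; pixels are square), "cx", "cy" (the principal point, pixels), "k1" (the pictures are not rectified: a ray, as slopes to the right and down, at radius r is drawn at 1 + k1 r^2 times it, then the intrinsics apply), "R" (3x3) and "t" (3): a world point X has camera coordinates R X + t; the wrist camera has in their place "T_tool_cam" (4x4, takes a point from camera to tool coordinates, whose origin is the TCP and whose axes are the flange's). Camera axes: x right, y down, z forward; pixel columns grow to the right and rows downward; lengths in mm; the calibration is good to about 2 mm. A picture is of the moment at which its call begins: read the wrist's pose just before it. camera_model takes no time and is no camera call.
- bot.close_job(): hands the job in; it is judged then, once.
The state is a dict: "time": time; "joint_positions": joint angles; "dq": joint speeds; "tau": joint torques, N m; "tool_pos": TCP position; "tcp_rot": TCP orientation; "contact_force": force on the tool from outside, world axes, zero at the start; "moment": the same for the moment, N m; "grip_width": finger opening in mm; "finger_force": force on a finger pad.
Only numpy, scipy, OpenCV 4.12 (cv2) and the standard library are available. Lean on these libraries where they do the work, as an engineer would, in place of code of your own. Each camera call takes 0.05 s, during which the arm holds its last target. There are 200 camera calls.

### The job

Take the flat aluminium setting gauge off its barbed hook: raise it, tilt it and work its eye back over the barb. Then stand it upright in the slot of the setting block, tongue down and fully home with both shoulders on the block, let go, and leave the tin, the tape roll and the spare wheel where they are.

Things in the scene. Friction and masses are not known exactly. Their poses are not given: they have to be found in the camera images.
- gauge: loose flat aluminium plate, 8 mm thick, 196 mm tall, about 0.2 kg, hanging upright by its eye. Origin: centre of tongue's lower end; z up the plate, y across, x normal to it; both faces alike. Upward in z (mm): tongue 50 wide 0-30; shoulders 70 wide 30-64; body 64 wide 64-100; eye (opening 34 wide, 26 high) 100-126; web 64 wide 126-148; grip tab 44 wide 148-196, pinched across the 8 mm
- gauge_eye (a point): centre of the gauge's rectangular eye, 113 mm above the tongue's end. Upright, the eye is too low to pass the hook's upturned barbed end; with the plate's top leaned 35 to 45 degrees toward the post it slides off along that end, its centre about 3 mm to the barb's side of the bar's axis
- gauge_shoulder (a point): centre of the gauge at the level of the underside of its two shoulders, 30 mm above the tongue's end
- hook_stand: fixed steel stand, base plate 120 x 100 x 10 mm with a 20 mm square post 202 mm high; origin on the bench under the post's axis, z up. A round 7 mm bar hook leaves the post along the stand's +x, level, axis 186.5 mm above the bench, and carries the gauge's eye 35 to 52 mm from the post's axis
- hook_bend (a point): axis of the hook bar where its level part ends (85 mm from the post's axis) and it bends upward to 70 degrees above level, still heading +x, for another 32 mm
- hook_tip (a point): axis of the hook bar at its upturned tip (96 mm from the post's axis, 217 mm high). From here a barb 5 mm thick and 10 mm long points back to the post, 30 degrees below level
- setting_block: steel block 70 x 100 x 45 mm (x, y, z) bolted down by two small ears at its y ends, origin at the centre of its underside. In its top is a slot 56 mm long along the block's y, 11 mm wide along its x, 36 mm deep
- slot_mouth (a point): centre of the slot's mouth, at the level of the block's top (45 mm above the bench)
- grease_tin: bystander: round grease tin, diameter 95 mm, 60 mm high, origin at the centre of its underside
- tape_roll: bystander: flat black tape roll, diameter 105 mm, 25 mm high, origin at the centre of its underside
- spare_wheel: bystander: grey wheel lying flat, diameter 100 mm, 34 mm high, origin at the centre of its underside
There are look-alikes about, which are no part of the job. Of the things that look like the gauge, the largest one is meant.

How it is judged (in metres and radians):
On the way:
1. the gauge is off the hook and clear of the stand (distance between gauge_eye and hook_tip above 0.1 m and contact force between gauge and hook_stand below 0.1 N), for 0.2 s.
At the end, for the whole second after the job is handed in: The gauge stands upright (within 0.12 rad) and at rest in the block's slot, tongue down, its shoulder level within 3 mm of the block's top and its centre within 6 mm of the slot's centre (horizontal distance between gauge_shoulder and slot_mouth below 0.006 m and distance between gauge_shoulder and slot_mouth below 0.007 m and z of gauge_shoulder in the frame of setting_block below 0.048 m and angle between gauge's own z axis and vertical below 0.12 rad and linear speed of gauge below 0.02 m/s); the robot touches nothing.
It fails at once if the grease tin is moved more than 30 mm (distance of grease_tin from where it was at the start of the episode above 0.03 m).
It fails at once if the tape roll is moved more than 30 mm (distance of tape_roll from where it was at the start of the episode above 0.03 m).
It fails at once if the spare wheel is moved more than 30 mm (distance of spare_wheel from where it was at the start of the episode above 0.03 m).
It also fails if it takes over 54 s, if anything falls off the work surface, if the arm or the gripper's body presses on something with over 40 N, if the wrist force passes 120 N, or if a joint passes its speed limit or range.

## Working session

There is one attempt and no reset: what is moved stays moved. The work goes in short steps, Python scripts to look and compute and a tool call to move; the robot and the scene stay as the last step left them, time stands still between calls to the robot, and variables do not carry over. Pictures are saved under pics/ and viewed, at most 10 in all, crops included, and the job is handed in when it is done.

Besides the shell and the picture viewer there is one more tool, called in YAML: its name, and indented under it one key for each argument. send_rows: Moves the arm, as the interface text tells. Its arguments: {"type":"object","properties":{"rows":{"type":"array","items":{"type":"object","properties":{"x":{"type":"number","minimum":-1,"maximum":1},"y":{"type":"number","minimum":-1,"maximum":1},"z":{"type":"number","minimum":-1,"maximum":1},"ax":{"type":"number","minimum":-1,"maximum":1},"ay":{"type":"number","minimum":-1,"maximum":1},"az":{"type":"number","minimum":-1,"maximum":1},"jaw":{"type":"number"}}}}},"required":["rows"]}

```bash
ls; mkdir -p pics; cat > h.py <<'E'
import numpy as np, cv2
from plant import bot
from scipy.spatial.transform import Rotation as Ro
def cap(name):
    o=bot.get_obs(); im,d=bot.capture(name); m=bot.camera_model(name)
    if name=='wrist':
        T=np.eye(4); T[:3,:3]=Ro.from_euler('xyz',o['tcp_rot']).as_matrix(); T[:3,3]=o['tool_pos']
        W=T@np.array(m['T_tool_cam'])
    else:
        W=np.eye(4); R=np.array(m['R']); W[:3,:3]=R.T; W[:3,3]=-R.T@np.array(m['t'])
    m['f']=192/np.tan(np.radians(m['vertical_fov'])/2)
    return im,d,m,W
def slopes(m,uv):
    uv=np.atleast_2d(np.array(uv,float)); K=np.array([[m['f'],0,m['cx']],[0,m['f'],m['cy']],[0,0,1]])
    return cv2.undistortPoints(uv[:,None],K,np.array([m['k1'],0,0,0,0]))[:,0]
def cloud(d,m,W):
    v,u=np.mgrid[:d.shape[0],:d.shape[1]]
    s=slopes(m,np.c_[u.ravel(),v.ravel()])
    p=np.c_[s,np.ones(len(s))]*d.ravel()[:,None]
    P=p@W[:3,:3].T+W[:3,3]; P[d.ravel()==0]=np.nan
    return P.reshape(*d.shape,3)
def plane(m,W,uv,z):
    s=slopes(m,uv); r=np.c_[s,np.ones(len(s))]@W[:3,:3].T
    return W[:3,3]+r*((z-W[2,3])/r[:,2])[:,None]
def save(n,im): cv2.imwrite('pics/'+n,im[:,:,::-1])
E
python3 - <<'E'
from h import *
print(bot.get_obs())
for n in('scene','top'):
    im,d,m,W=cap(n); save(n+'1.png',im); np.savez(n+'1.npz',im=im,d=d,P=cloud(d,m,W)); print(n,W.round(2).tolist(),m['f'],m['k1'])
print(bot.camera_model('wrist'))
E
```

```text
pics
{'time': 0.0, 'joint_positions': array([ 1.14498492e+00,  3.42720878e-01,  1.52501124e+00, -2.19077148e-05,
        1.27540998e+00, -1.45990948e-01]), 'dq': array([-0.00158408, -0.00079907, -0.00076626,  0.00158893, -0.00029596,
        0.00175813]), 'tau': array([-2.75258590e-04, -4.31251502e+01, -2.44213110e+01,  7.17507675e-02,
        5.61498245e-02, -1.34313368e-04]), 'tool_pos': array([144.80571618, 504.20889195, 226.04794449]), 'tcp_rot': array([-3.14005664e+00, -2.04676027e-04,  2.86177843e+00]), 'contact_force': array([-0.3952404 ,  0.24808648,  0.2734773 ]), 'moment': array([ 0.02341798, -0.00617937,  0.01257338]), 'finger_force': 0.0, 'grip_width': 91.74155203724494}
scene [[0.64, -0.57, 0.51, 8.57], [-0.77, -0.48, 0.43, -453.1], [-0.01, -0.67, -0.75, 989.08], [0.0, 0.0, 0.0, 1.0]] 478.66202986416744 0.06550655102354676
top [[-0.02, -0.99, 0.17, 393.49], [-1.0, 0.02, 0.01, 24.53], [-0.01, -0.17, -0.99, 1239.45], [0.0, 0.0, 0.0, 1.0]] 369.08864393596764 -0.12201462462130519
{'vertical_fov': 64.29100012766351, 'cx': 252.43083735134613, 'cy': 188.6136437008459, 'k1': -0.02273950739075136, 'T_tool_cam': array([[-8.25594616e-04, -9.62891861e-01, -2.69886241e-01,
         7.27426220e+01],
       [ 9.99999656e-01, -7.73865077e-04, -2.98073545e-04,
        -2.84536789e-01],
       [ 7.81570533e-05, -2.69886394e-01,  9.62892168e-01,
        -1.57643003e+02],
       [ 0.00000000e+00,  0.00000000e+00,  0.00000000e+00,
         1.00000000e+00]])}
```

View pics/scene1.png

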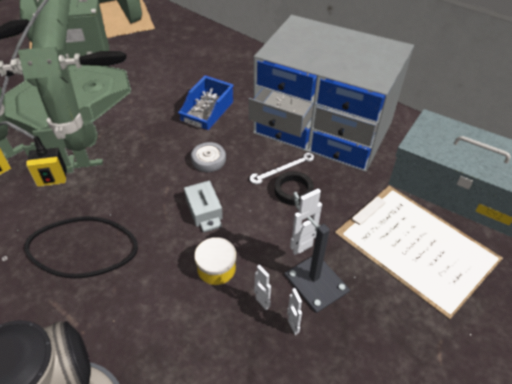

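View pics/top1.png

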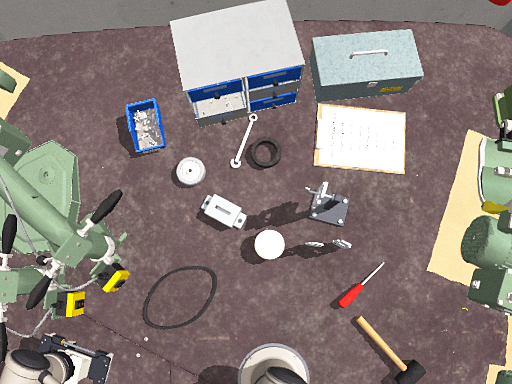

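The scene view shows the gauge (305,220) hanging on the stand with its post at (318,250). The block is at (203,203), the tin at (216,262), the wheel at (208,156) and the tape roll at (292,188), with two smaller look-alikes at (262,287) and (294,310). In the top view the stand is at (328,203) and the block at (225,210).

```bash
python3 - <<'E'
from h import *
t=np.load('top1.npz');s=np.load('scene1.npz')
def st(n,M,P):
    Q=P[M]; print(n,len(Q),np.nanmedian(Q,0).round(1),np.nanmin(Q,0).round(1),np.nanmax(Q,0).round(1))
P=t['P'];S=s['P']
def box(P,u0,u1,v0,v1,z0,z1):
    M=np.zeros(P.shape[:2],bool);M[v0:v1,u0:u1]=1
    return M&(P[...,2]>z0)&(P[...,2]<z1)
def rect(n,M,P):
    Q=P[M][:,:2].astype(np.float32); print(n,cv2.minAreaRect(Q),M.sum())
M=box(P,195,255,185,235,40,52);rect('block top',M,P)
M=box(S,175,230,175,235,40,52);rect('block scene',M,S)
M=box(P,290,360,170,230,5,16);rect('base top',M,P)
M=box(S,280,350,240,310,5,16);rect('base scene',M,S)
M=box(P,290,360,170,230,190,215);st('post top',M,P)
for z in range(100,260,15): 
    M=box(P,290,360,165,230,z,z+15)
    if M.sum(): st(('t',z),M,P)
    M=box(S,280,345,180,300,z,z+15)
    if M.sum(): st(('s',z),M,S)
for n,b in dict(tin=(250,290,225,262),wheel=(172,210,153,190),tape=(245,287,135,170)).items():
    st(n,box(P,*b,12,70),P)
st('lookal',box(P,300,355,235,252,30,200),P)
im=s['im'][170:320,240:360]; save('c1.png',cv2.resize(im,None,fx=4,fy=4,interpolation=cv2.INTER_CUBIC))
E
```

```text
block top ((552.3096923828125, 149.56948852539062), (100.20393371582031, 70.29869842529297), 60.72028732299805) 591
block scene ((550.931884765625, 151.98648071289062), (105.8851089477539, 70.34114837646484), 60.59580612182617) 784
base top ((586.0106811523438, -194.20034790039062), (239.14601135253906, 203.14964294433594), 88.61834716796875) 886
base scene ((576.8858032226562, -194.65121459960938), (189.93080139160156, 171.73919677734375), 40.10476303100586) 1692
post top 121 [ 563.5 -180.7  201.3] [ 543.7 -206.5  190.1] [ 603.1 -104.3  214.3]
('t', 100) 18 [ 559.1 -168.4  106.5] [ 540.3 -197.4  100.9] [ 607.  -130.8  113.6]
('s', 100) 147 [ 555.4 -154.9  107.1] [ 433.9 -216.4  100. ] [ 598.8 -133.2  114.7]
('t', 115) 26 [ 553.7 -154.4  125.5] [ 540.2 -199.1  115.8] [ 607.7 -131.   129.8]
('s', 115) 161 [ 553.  -154.   122.9] [ 428.4 -224.1  115. ] [ 596.9 -131.6  130. ]
('t', 130) 19 [ 555.2 -150.1  137.5] [ 544.3 -198.7  130.1] [ 600.8 -132.5  144. ]
('s', 130) 179 [ 550.  -186.3  138.6] [ 424.4 -235.   130. ] [ 595.2 -133.1  145. ]
('t', 145) 14 [ 554.9 -144.8  153.8] [ 543.5 -19
[... 884 characters left out ...]
[ 569.9 -148.3  226.9] [ 550.8 -157.   220.1] [ 591.  -100.2  235. ]
('t', 235) 10 [ 564.5 -140.4  242.8] [ 553.3 -147.8  236.2] [ 590.7 -135.2  248.4]
('s', 235) 87 [ 568.7 -148.1  242.2] [ 551.4 -157.6  235. ] [ 592.2 -135.8  249.9]
('t', 250) 55 [ 573.6 -144.6  260.7] [ 553.  -156.5  250.9] [ 594.3 -135.6  264.1]
('s', 250) 125 [ 569.3 -147.1  259. ] [ 548.7 -156.4  250.1] [ 592.7 -137.2  264. ]
tin 709 [4.372e+02 4.000e-01 5.900e+01] [389.9 -46.6  16.3] [491.3  46.3  68.2]
wheel 660 [689.2 258.7  29.5] [642.3 212.   12.2] [737.8 310.2  39.2]
tape 400 [754.7   3.8  25.8] [701.  -48.9  12.1] [807.2  54.3  33.6]
lookal 161 [ 432.6 -211.   104.6] [ 418.5 -247.    30.1] [ 446.  -115.7  146.8]
```

View pics/c1.png

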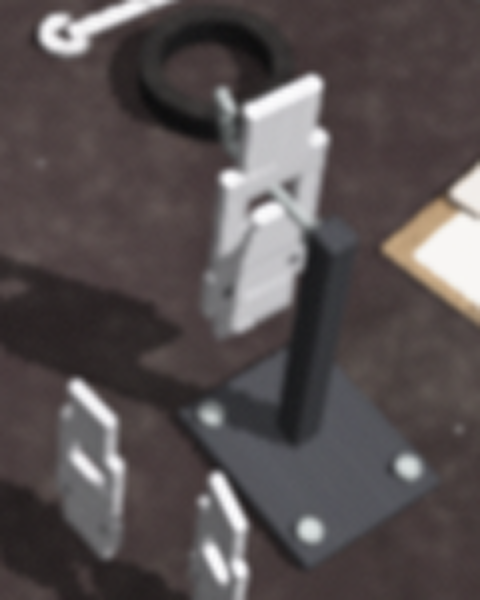

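```bash
python3 - <<'E'
from h import *
for f in('top1','scene1'):
    t=np.load(f+'.npz');P=t['P'];g=t['im'].astype(int).mean(2)
    R=(P[...,0]>530)&(P[...,0]<620)&(P[...,1]>-215)&(P[...,1]<-90)
    M=R&(P[...,2]>215)&(P[...,2]<256)&(P[...,1]<-120)
    Q=P[M];print(f,'tab',len(Q),cv2.fitLine(Q[:,:2].astype(np.float32),cv2.DIST_HUBER,0,.01,.01).ravel())
    M=R&(P[...,2]>256)&(P[...,2]<270)&(P[...,1]<-120);print('tabtop',M.sum(),cv2.minAreaRect(P[M][:,:2].astype(np.float32)),np.median(P[M],0))
    M=R&(P[...,2]>196)&(P[...,2]<207)&(P[...,1]<-165);print('post',M.sum(),cv2.minAreaRect(P[M][:,:2].astype(np.float32)),np.median(P[M],0))
    M=R&(P[...,2]>195)&(P[...,1]>-122);print('tip',P[M].round(0).tolist()[:25])
    M=R&(P[...,2]>5)&(P[...,2]<15);
    M=(P[...,0]>480)&(P[...,0]<660)&(P[...,1]>-280)&(P[...,1]<-110)&(P[...,2]>6)&(P[...,2]<14)&(g<95);print('base',M.sum(),cv2.minAreaRect(P[M][:,:2].astype(np.float32)))
E
```

```text
top1 tab 30 [ 9.5691234e-01 -2.9037702e-01  5.6457800e+02 -1.3926404e+02]
tabtop 50 ((574.2132568359375, -146.06329345703125), (8.39596176147461, 42.72883987426758), 70.5588607788086) [ 573.6578713  -145.46118649  260.85761674]
post 53 ((561.0380249023438, -193.3392791748047), (23.129640579223633, 20.368988037109375), 68.83984375) [ 560.44822289 -193.82412244  202.16723519]
tip [[588.0, -100.0, 224.0], [588.0, -103.0, 223.0], [585.0, -101.0, 221.0], [585.0, -103.0, 222.0], [586.0, -107.0, 219.0], [586.0, -109.0, 218.0], [584.0, -104.0, 213.0], [583.0, -107.0, 215.0], [583.0, -109.0, 218.0], [583.0, -106.0, 201.0], [582.0, -108.0, 206.0], [584.0, -112.0, 198.0]]
base 118 ((559.6557006835938, -186.82569885253906), (183.21360778808594, 120.3650131225586), 42.73247528076172)
scene1 tab 235 [ 9.3479443e-01 -3.5518923e-01  5.6985114e+02 -1.4870903e+02]
tabtop 89 ((571.6827392578125, -145.51864624023438), (9.867666244506836, 45.17888259887695), 71.31507110595703) [ 570.47114873 -146.46259059  260.22955881]
post 97 ((557.5581665039062, -192.5380859375), (23.973302841186523, 20.736194610595703), 80.28058624267578) [ 556.02979052 -194.98234657  202.42785305]
tip [[585.0, -100.0, 221.0], [587.0, -101.0, 220.0], [590.0, -102.0, 217.0], [582.0, -102.0, 221.0], [585.0, -103.0, 220.0], [583.0, -106.0, 224.0], [583.0, -102.0, 217.0], [583.0, -104.0, 219.0], [585.0, -106.0, 218.0], [583.0, -102.0, 214.0], [584.0, -104.0, 215.0], [584.0, -106.0, 216.0], [586.0, -107.0, 215.0], [582.0, -103.0, 212.0], [583.0, -105.0, 213.0], [580.0, -109.0, 219.0], [585.0, -108.0, 213.0], [583.0, -112.0, 218.0], [582.0, -106.0, 211.0], [580.0, -110.0, 216.0], [582.0, -110.0, 214.0], [583.0, -112.0, 215.0], [580.0, -107.0, 211.0], [583.0, -108.0, 208.0], [581.0, -112.0, 214.0]]
base 1500 ((556.1463623046875, -195.20199584960938), (137.8809051513672, 102.9310531616211), 72.82195281982422)
```

send_rows:
  rows:
    - {"z": -0.3}
    - {"z": -0.6}
    - {"z": -0.7}
    - {"z": -0.7}
    - {"z": -0.7}
    - {"z": -0.7}
    - {"z": -0.7}
    - {"z": -0.7}
    - {"z": -0.7}
    - {"z": -0.7}

```text
schema error: expected keys x, y, z, ax, ay, az, jaw
```

send_rows:
  rows:
    - {"x": -0.1,"y": -0.1,"z": -0.2,"ax": 0,"ay": 0,"az": 0,"jaw": 1}
    - {"x": -0.3,"y": -0.25,"z": -0.4,"ax": 0,"ay": 0,"az": 0,"jaw": 1}
    - {"x": -0.5,"y": -0.4,"z": -0.6,"ax": 0,"ay": 0,"az": 0,"jaw": 1}
    - {"x": -0.75,"y": -0.65,"z": -0.67,"ax": 0,"ay": 0,"az": 0,"jaw": 1}
    - {"x": -0.98,"y": -0.85,"z": -0.67,"ax": 0,"ay": 0,"az": 0,"jaw": 0.3}
    - {"x": -0.98,"y": -0.85,"z": -0.67,"ax": 0,"ay": 0,"az": 0,"jaw": 0}
    - {"x": -0.98,"y": -0.85,"z": -0.67,"ax": 0,"ay": 0,"az": 0,"jaw": 0}
    - {"x": -0.98,"y": -0.85,"z": -0.67,"ax": 0,"ay": 0,"az": 0,"jaw": 0}
    - {"x": -0.98,"y": -0.85,"z": -0.67,"ax": 0,"ay": 0,"az": 0,"jaw": 0}
    - {"x": -0.98,"y": -0.85,"z": -0.67,"ax": 0,"ay": 0,"az": 0,"jaw": 0}

```text
time: 1.35
tool_pos: [285.9, 287.7, 360.6]
tcp_rot: [-3.141, -0.0, 2.864]
contact_force: [0.3, 0.3, -0.2]
grip_width: 46.1
finger_force: 0.0
```

send_rows:
  rows:
    - {"x": -0.25,"y": -0.2,"z": 0,"ax": 0,"ay": 0,"az": 0,"jaw": 0}
    - {"x": -0.5,"y": -0.4,"z": 0,"ax": 0,"ay": 0,"az": 0,"jaw": 0}
    - {"x": -0.75,"y": -0.65,"z": 0,"ax": 0,"ay": 0,"az": 0,"jaw": 0}
    - {"x": -0.98,"y": -0.85,"z": 0,"ax": 0,"ay": 0,"az": 0,"jaw": 0}
    - {"x": -0.98,"y": -0.85,"z": 0,"ax": 0,"ay": 0,"az": 0,"jaw": 0}
    - {"x": -0.98,"y": -0.85,"z": 0,"ax": 0,"ay": 0,"az": 0,"jaw": 0}
    - {"x": -0.98,"y": -0.85,"z": 0,"ax": 0,"ay": 0,"az": 0,"jaw": 0}
    - {"x": -0.98,"y": -0.85,"z": 0,"ax": 0,"ay": 0,"az": 0,"jaw": 0}
    - {"x": -0.98,"y": -0.85,"z": 0,"ax": 0,"ay": 0,"az": 0,"jaw": 0}
    - {"x": -0.98,"y": -0.85,"z": 0,"ax": 0,"ay": 0,"az": 0,"jaw": 0}

```text
time: 2.6
tool_pos: [427.7, 70.0, 360.8]
tcp_rot: [3.141, 0.0, 2.863]
contact_force: [0.1, 0.2, 0.2]
grip_width: 45.9
finger_force: 0.0
```

send_rows:
  rows:
    - {"x": -0.25,"y": -0.2,"z": 0,"ax": 0,"ay": 0,"az": 0,"jaw": 0}
    - {"x": -0.5,"y": -0.4,"z": 0,"ax": 0,"ay": 0,"az": 0,"jaw": 0}
    - {"x": -0.75,"y": -0.65,"z": 0,"ax": 0,"ay": 0,"az": 0,"jaw": 0}
    - {"x": -0.98,"y": -0.84,"z": 0,"ax": 0,"ay": 0,"az": 0,"jaw": 0}
    - {"x": -0.98,"y": -0.84,"z": 0,"ax": 0,"ay": 0,"az": 0,"jaw": 0}
    - {"x": -0.98,"y": -0.84,"z": 0,"ax": 0,"ay": 0,"az": 0,"jaw": 0}
    - {"x": -0.98,"y": -0.84,"z": 0,"ax": 0,"ay": 0,"az": 0,"jaw": 0}
    - {"x": -0.98,"y": -0.84,"z": 0,"ax": 0,"ay": 0,"az": 0,"jaw": 0}
    - {"x": -0.98,"y": -0.84,"z": 0,"ax": 0,"ay": 0,"az": 0,"jaw": 0}
    - {"x": -0.98,"y": -0.84,"z": 0,"ax": 0,"ay": 0,"az": 0,"jaw": 0}

```text
time: 3.85
tool_pos: [569.7, -145.6, 361.0]
tcp_rot: [3.142, 0.0, 2.862]
contact_force: [0.5, 0.2, -0.4]
grip_width: 45.7
finger_force: 0.0
```

```bash
python3 - <<'E'
from h import *
im,d,m,W=cap('wrist'); P=cloud(d,m,W); save('w1.png',im); np.savez('w1.npz',im=im,d=d,P=P)
R=(P[...,0]>520)&(P[...,0]<630)&(P[...,1]>-215)&(P[...,1]<-80)
for n,a,b,y0,y1 in(('tabtop',256,266,-175,-125),('post',199,206,-230,-165),('tip',208,228,-125,-80),('web',205,214,-175,-125)):
    M=R&(P[...,2]>a)&(P[...,2]<b)&(P[...,1]>y0)&(P[...,1]<y1)
    if M.sum()>4: Q=P[M];print(n,M.sum(),cv2.minAreaRect(Q[:,:2].astype(np.float32)),np.median(Q,0),Q.min(0),Q.max(0))
E
```

```text
tabtop 425 ((571.51171875, -145.577392578125), (7.968683242797852, 43.314178466796875), 70.13584899902344) [ 570.79240845 -145.28860771  259.34961973] [ 550.44550099 -156.18580216  256.22398689] [ 592.77754089 -135.15561579  260.85063454]
post 317 ((556.8359985351562, -193.9022216796875), (19.45477294921875, 18.74586296081543), 73.3927001953125) [ 556.86357866 -193.28634342  201.24606757] [ 546.00607813 -204.49384868  199.03065292] [ 568.17323517 -182.67320455  203.6286347 ]
tip 87 ((583.2957763671875, -105.56733703613281), (13.66766357421875, 6.492794036865234), 66.00484466552734) [ 582.72193731 -105.04205237  215.59591719] [ 580.2342876  -112.47568977  208.29666743] [588.02928188 -98.88978115 220.61683736]
web 90 ((567.63232421875, -146.28634643554688), (7.7077555656433105, 57.017974853515625), 65.39912414550781) [ 546.57630154 -136.71320694  211.3326255 ] [ 540.90955778 -157.78398642  206.01045193] [ 593.72651202 -131.61095381  213.07577537]
```

View pics/w1.png

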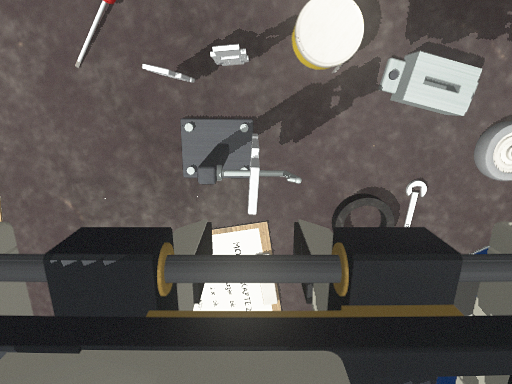

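The wrist view shows the tab's top edge (253,175), post (207,174), hook tip (295,179) and the block with its slot (442,85). The gauge lines up with the tool, so I descend and grip.

send_rows:
  rows:
    - {"x": -0.008,"y": 0.003,"z": 0.1,"ax": 0,"ay": 0,"az": 0,"jaw": -0.35}
    - {"x": -0.008,"y": 0.003,"z": 0.25,"ax": 0,"ay": 0,"az": 0,"jaw": -0.35}
    - {"x": -0.008,"y": 0.003,"z": 0.4,"ax": 0,"ay": 0,"az": 0,"jaw": -0.35}
    - {"x": -0.008,"y": 0.003,"z": 0.55,"ax": 0,"ay": 0,"az": 0,"jaw": -0.35}
    - {"x": -0.008,"y": 0.003,"z": 0.695,"ax": 0,"ay": 0,"az": 0,"jaw": -0.35}
    - {"x": -0.008,"y": 0.003,"z": 0.695,"ax": 0,"ay": 0,"az": 0,"jaw": -1}
    - {"x": -0.008,"y": 0.003,"z": 0.695,"ax": 0,"ay": 0,"az": 0,"jaw": -1}
    - {"x": -0.008,"y": 0.003,"z": 0.695,"ax": 0,"ay": 0,"az": 0,"jaw": -1}
    - {"x": -0.008,"y": 0.003,"z": 0.695,"ax": 0,"ay": 0,"az": 0,"jaw": -1}
    - {"x": -0.008,"y": 0.003,"z": 0.695,"ax": 0,"ay": 0,"az": 0,"jaw": -1}

```text
time: 5.15
tool_pos: [572.2, -146.2, 223.2]
tcp_rot: [-3.141, 0.003, 2.862]
contact_force: [0.8, 0.4, 5.7]
grip_width: 7.7
finger_force: 30.0
```

send_rows:
  rows:
    - {"x": 0,"y": 0,"z": -0.025,"ax": 0,"ay": 0,"az": 0,"jaw": -1}
    - {"x": 0,"y": 0,"z": -0.048,"ax": 0,"ay": 0,"az": 0,"jaw": -1}
    - {"x": 0,"y": 0.035,"z": -0.048,"ax": 0,"ay": 0,"az": 0,"jaw": -1}
    - {"x": 0,"y": 0.06,"z": -0.048,"ax": 0,"ay": 0,"az": 0,"jaw": -1}
    - {"x": 0,"y": 0.031,"z": -0.047,"ax": -0.167,"ay": 0,"az": 0,"jaw": -1}
    - {"x": 0,"y": 0.002,"z": -0.037,"ax": -0.333,"ay": 0,"az": 0,"jaw": -1}
    - {"x": 0,"y": -0.019,"z": -0.02,"ax": -0.5,"ay": 0,"az": 0,"jaw": -1}
    - {"x": 0,"y": -0.036,"z": 0.003,"ax": -0.667,"ay": 0,"az": 0,"jaw": -1}
    - {"x": 0,"y": -0.036,"z": 0.003,"ax": -0.667,"ay": 0,"az": 0,"jaw": -1}
    - {"x": 0,"y": -0.036,"z": 0.003,"ax": -0.667,"ay": 0,"az": 0,"jaw": -1}

```text
time: 6.4
tool_pos: [569.8, -152.4, 221.3]
tcp_rot: [2.446, 0.0, 2.862]
contact_force: [-0.2, 0.6, -1.6]
grip_width: 7.8
finger_force: 30.0
```

```bash
python3 - <<'E'
from h import *
im,d,m,W=cap('scene'); save('s2.png',cv2.resize(im[150:310,230:390],None,fx=3.7,fy=3.7,interpolation=cv2.INTER_CUBIC))
o=bot.get_obs();print(o['joint_positions'].round(2),o['contact_force'],o['grip_width'])
E
```

```text
[-0.72  0.58  1.36  0.62  1.55 -2.14] [ 0.44566471  1.09164675 -1.09904968] 7.965457483329157
```

View pics/s2.png

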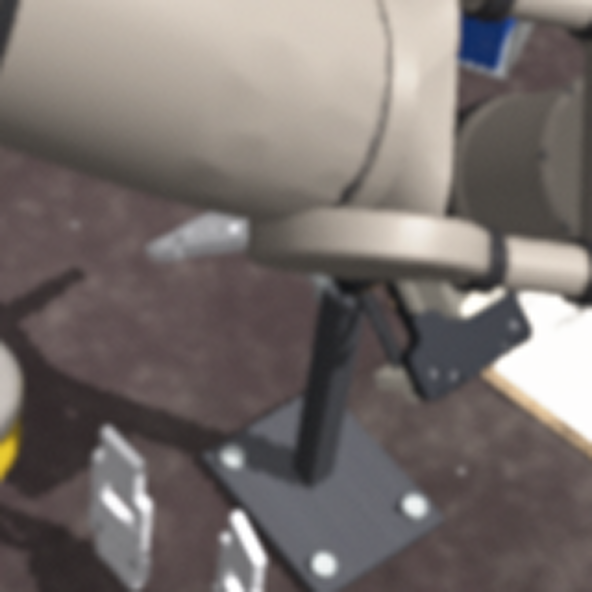

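send_rows:
  rows:
    - {"x": 0,"y": 0.015,"z": 0.013,"ax": 0,"ay": 0,"az": 0,"jaw": -1}
    - {"x": 0,"y": 0.03,"z": 0.025,"ax": 0,"ay": 0,"az": 0,"jaw": -1}
    - {"x": 0,"y": 0.048,"z": 0.034,"ax": 0,"ay": 0,"az": 0,"jaw": -1}
    - {"x": 0,"y": 0.065,"z": 0.021,"ax": 0,"ay": 0,"az": 0,"jaw": -1}
    - {"x": 0,"y": 0.083,"z": 0.009,"ax": 0,"ay": 0,"az": 0,"jaw": -1}
    - {"x": 0,"y": 0.1,"z": -0.002,"ax": 0,"ay": 0,"az": 0,"jaw": -1}
    - {"x": 0,"y": 0.117,"z": -0.012,"ax": 0,"ay": 0,"az": 0,"jaw": -1}
    - {"x": 0,"y": 0.135,"z": -0.022,"ax": 0,"ay": 0,"az": 0,"jaw": -1}
    - {"x": 0,"y": 0.152,"z": -0.031,"ax": 0,"ay": 0,"az": 0,"jaw": -1}
    - {"x": 0,"y": 0.152,"z": -0.031,"ax": 0,"ay": 0,"az": 0,"jaw": -1}

```text
time: 7.7
tool_pos: [575.0, -134.2, 245.7]
tcp_rot: [2.443, 0.001, 2.862]
contact_force: [-0.2, 0.3, -1.6]
grip_width: 8.0
finger_force: 30.0
```

send_rows:
  rows:
    - {"x": 0,"y": 0.018,"z": -0.01,"ax": 0,"ay": 0,"az": 0,"jaw": -1}
    - {"x": 0,"y": 0.035,"z": -0.02,"ax": 0,"ay": 0,"az": 0,"jaw": -1}
    - {"x": 0,"y": 0.053,"z": -0.03,"ax": 0,"ay": 0,"az": 0,"jaw": -1}
    - {"x": 0,"y": 0.07,"z": -0.04,"ax": 0,"ay": 0,"az": 0,"jaw": -1}
    - {"x": 0,"y": 0.104,"z": -0.06,"ax": 0,"ay": 0,"az": 0,"jaw": -1}
    - {"x": 0,"y": 0.2,"z": -0.065,"ax": 0,"ay": 0,"az": 0,"jaw": -1}
    - {"x": 0,"y": 0.34,"z": -0.065,"ax": 0,"ay": 0,"az": 0,"jaw": -1}
    - {"x": 0,"y": 0.5,"z": -0.065,"ax": 0,"ay": 0,"az": 0,"jaw": -1}
    - {"x": 0,"y": 0.65,"z": -0.065,"ax": 0,"ay": 0,"az": 0,"jaw": -1}
    - {"x": 0,"y": 0.65,"z": -0.065,"ax": 0,"ay": 0,"az": 0,"jaw": -1}

```text
time: 8.95
tool_pos: [600.4, -44.4, 341.6]
tcp_rot: [2.443, 0.004, 2.865]
contact_force: [0.3, 0.4, -1.7]
grip_width: 8.0
finger_force: 30.0
```

send_rows:
  rows:
    - {"x": 0,"y": 0.1,"z": 0.08,"ax": 0.15,"ay": 0,"az": 0,"jaw": -1}
    - {"x": 0,"y": 0.2,"z": 0.16,"ax": 0.3,"ay": 0,"az": 0,"jaw": -1}
    - {"x": 0,"y": 0.3,"z": 0.24,"ax": 0.45,"ay": 0,"az": 0,"jaw": -1}
    - {"x": 0,"y": 0.383,"z": 0.32,"ax": 0.6,"ay": 0,"az": 0,"jaw": -1}
    - {"x": 0,"y": 0.383,"z": 0.32,"ax": 0.667,"ay": 0,"az": 0,"jaw": -1}
    - {"x": 0,"y": 0.383,"z": 0.32,"ax": 0.667,"ay": 0,"az": 0,"jaw": -1}
    - {"x": 0,"y": 0.383,"z": 0.32,"ax": 0.667,"ay": 0,"az": 0,"jaw": -1}
    - {"x": 0,"y": 0.383,"z": 0.32,"ax": 0.667,"ay": 0,"az": 0,"jaw": -1}
    - {"x": 0,"y": 0.383,"z": 0.32,"ax": 0.667,"ay": 0,"az": 0,"jaw": -1}
    - {"x": 0,"y": 0.383,"z": 0.32,"ax": 0.667,"ay": 0,"az": 0,"jaw": -1}

```text
time: 10.2
tool_pos: [627.6, 48.7, 339.3]
tcp_rot: [3.141, 0.0, 2.861]
contact_force: [-1.0, 0.1, -0.9]
grip_width: 7.9
finger_force: 30.0
```

```bash
python3 - <<'E'
from h import *
im,d,m,W=cap('wrist'); save('w2.png',im); np.savez('w2.npz',im=im,d=d,P=cloud(d,m,W),W=W)
E
```

```text
(no output)
```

View pics/w2.png

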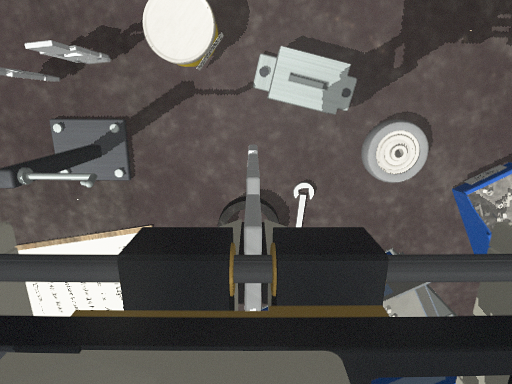

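The gauge is off the hook. Its tongue end is at (253,150), the block at (308,80) with its slot at (308,78).

```bash
python3 - <<'E'
from h import *
t=np.load('w2.npz');P=t['P'];im=t['im'];W=t['W'];m=bot.camera_model('wrist');m['f']=192/np.tan(np.radians(m['vertical_fov'])/2)
g=cv2.cvtColor(im,cv2.COLOR_RGB2GRAY)
M=np.zeros(g.shape,bool);M[40:120,255:360]=1
top=M&(P[...,2]>42)&(P[...,2]<50); Q=P[top];print('top z',np.median(Q[:,2]),top.sum())
c=max(cv2.findContours(top.astype(np.uint8),0,2)[0],key=cv2.contourArea)
X=plane(m,W,c[:,0],45)[:,:2].astype(np.float32);print('blocktop',cv2.minAreaRect(X))
print(g[70:88:2,285:335:4])
sl=((g<110)&M).astype(np.uint8); sl[:, :285]=0; sl[:,332:]=0; sl[:66]=0; sl[92:]=0
c=max(cv2.findContours(sl,0,1)[0],key=cv2.contourArea)
print('slot px',cv2.minAreaRect(c))
print('slot',cv2.minAreaRect(plane(m,W,c[:,0],45)[:,:2].astype(np.float32)))
# gauge in tool frame
o=bot.get_obs();R=Ro.from_euler('xyz',o['tcp_rot']).as_matrix()
T=(P-o['tool_pos'])@R
G=(T[...,2]>20)&(T[...,2]<165)&(abs(T[...,1])<25)&(abs(T[...,0])<50)
for a in range(20,170,20):
    k=G&(T[...,2]>a)&(T[...,2]<a+20)
    if k.sum(): print(a,k.sum(),np.percentile(T[k],[2,50,98],0).round(1).tolist())
print(o['tool_pos'],o['tcp_rot'])
E
```

```text
top z 44.67201345608328 3403
blocktop ((550.0452270507812, 153.2689208984375), (100.82530212402344, 69.32437133789062), 60.518924713134766)
[[210 210 208 212 211 210 208 209 204 210 207 209 210]
 [208 205 183 206 208 208 210 210 210 205 204 210 206]
 [214 191  89 144 185 205 206 209 209 210 207 204 205]
 [216 158 136 105 111 144 184 207 206 206 205 205 206]
 [214 137 140 145 133 108 114 142 186 204 202 210 204]
 [211 140 140 143 138 144 133  99 111 141 188 203 202]
 [216 215 189 139 138 138 144 143 135 100 111 189 198]
 [212 216 214 216 186 138 138 139 140 141  77 192 130]
 [214 210 212 215 215 216 185 137 142 144  80 163 132]]
slot px ((314.800048828125, 80.90001678466797), (28.174455642700195, 6.260990142822266), 26.56505012512207)
slot ((552.9480590820312, 161.17120361328125), (40.02626037597656, 8.307551383972168), 49.26625061035156)
20 86 [[31.0, -4.0, 21.1], [32.2, -0.4, 29.8], [32.5, 3.3, 39.4]]
40 62 [[31.0, -4.2, 41.6], [32.3, -0.4, 49.5], [32.6, 3.4, 59.6]]
60 50 [[32.0, -3.9, 60.1], [32.4, -0.1, 68.9], [32.7, 3.1, 79.5]]
80 76 [[31.7, -4.2, 80.8], [33.0, -0.4, 95.8], [35.7, 3.4, 98.9]]
100 27 [[34.3, -3.9, 102.6], [35.6, 0.0, 110.0], [35.8, 3.5, 117.1]]
120 8 [[35.5, -3.5, 121.6], [35.6, -0.4, 123.3], [35.8, 2.7, 123.8]]
[627.57577887  48.89500893 339.31830137] [3.14128600e+00 1.25200377e-04 2.86113417e+00]
```

```bash
python3 - <<'E'
from h import *
t=np.load('w2.npz');P=t['P'];im=t['im'];W=t['W'];m=bot.camera_model('wrist');m['f']=192/np.tan(np.radians(m['vertical_fov'])/2)
g=cv2.cvtColor(im,cv2.COLOR_RGB2GRAY)
sl=(g<172).astype(np.uint8); k=np.zeros_like(sl);cv2.fillPoly(k,[np.array([[281,66],[295,62],[336,80],[333,94],[322,94],[281,82]])],1); sl*=k
c=max(cv2.findContours(sl,0,1)[0],key=cv2.contourArea)
s=cv2.minAreaRect(plane(m,W,c[:,0],45)[:,:2].astype(np.float32));print('slot',s)
o=bot.get_obs();R=Ro.from_euler('xyz',o['tcp_rot']).as_matrix()
print(R.T@(np.array([*s[0],239])-o['tool_pos'])/200, (o['tcp_rot'][2]-np.radians(60.6))/np.radians(60))
E
```

```text
slot ((555.5260009765625, 155.60812377929688), (67.50772857666016, 19.462610244750977), 62.038291931152344)
[0.49392522 0.41284908 0.50165629] 1.7221818751446334
```

send_rows:
  rows:
    - {"x": 0.06,"y": 0.05,"z": 0,"ax": 0,"ay": 0,"az": 0.16,"jaw": -1}
    - {"x": 0.12,"y": 0.1,"z": 0,"ax": 0,"ay": 0,"az": 0.32,"jaw": -1}
    - {"x": 0.2,"y": 0.15,"z": 0,"ax": 0,"ay": 0,"az": 0.48,"jaw": -1}
    - {"x": 0.3,"y": 0.2,"z": 0,"ax": 0,"ay": 0,"az": 0.64,"jaw": -1}
    - {"x": 0.4,"y": 0.3,"z": 0.05,"ax": 0,"ay": 0,"az": 0.8,"jaw": -1}
    - {"x": 0.51,"y": 0.39,"z": 0.1,"ax": 0,"ay": 0,"az": 0.92,"jaw": -1}
    - {"x": 0.51,"y": 0.39,"z": 0.15,"ax": 0,"ay": 0,"az": 0.92,"jaw": -1}
    - {"x": 0.51,"y": 0.39,"z": 0.2,"ax": 0,"ay": 0,"az": 0.92,"jaw": -1}
    - {"x": 0.51,"y": 0.39,"z": 0.2,"ax": 0,"ay": 0,"az": 0.92,"jaw": -1}
    - {"x": 0.51,"y": 0.39,"z": 0.2,"ax": 0,"ay": 0,"az": 0.92,"jaw": -1}

```text
time: 11.5
tool_pos: [551.6, 151.8, 299.4]
tcp_rot: [3.141, 0.0, 1.898]
contact_force: [0.3, 0.5, -2.1]
grip_width: 8.0
finger_force: 30.0
```

send_rows:
  rows:
    - {"x": 0,"y": 0,"z": 0,"ax": 0,"ay": 0,"az": 0.16,"jaw": -1}
    - {"x": 0,"y": 0,"z": 0,"ax": 0,"ay": 0,"az": 0.32,"jaw": -1}
    - {"x": 0,"y": 0,"z": 0.1,"ax": 0,"ay": 0,"az": 0.48,"jaw": -1}
    - {"x": 0,"y": 0,"z": 0.2,"ax": 0,"ay": 0,"az": 0.64,"jaw": -1}
    - {"x": 0,"y": 0,"z": 0.3,"ax": 0,"ay": 0,"az": 0.8,"jaw": -1}
    - {"x": 0,"y": 0,"z": 0.35,"ax": 0,"ay": 0,"az": 0.802,"jaw": -1}
    - {"x": 0,"y": 0,"z": 0.35,"ax": 0,"ay": 0,"az": 0.802,"jaw": -1}
    - {"x": 0,"y": 0,"z": 0.35,"ax": 0,"ay": 0,"az": 0.802,"jaw": -1}
    - {"x": 0,"y": 0,"z": 0.35,"ax": 0,"ay": 0,"az": 0.802,"jaw": -1}
    - {"x": 0,"y": 0,"z": 0.35,"ax": 0,"ay": 0,"az": 0.802,"jaw": -1}

```text
time: 12.75
tool_pos: [551.3, 152.5, 229.7]
tcp_rot: [3.141, -0.001, 1.059]
contact_force: [0.1, 0.4, -2.0]
grip_width: 8.0
finger_force: 30.0
```

```bash
python3 - <<'E'
from h import *
im,d,m,W=cap('wrist'); P=cloud(d,m,W); save('w3.png',im); np.savez('w3.npz',im=im,d=d,P=P,W=W)
o=bot.get_obs();R=Ro.from_euler('xyz',o['tcp_rot']).as_matrix();print(o['tool_pos'],o['tcp_rot'],o['contact_force'])
T=(P-o['tool_pos'])@R
z=P[...,2];B=(abs(T[...,0])<90)&(abs(T[...,1])<70)&(z>42)&(z<48)
print('top z',np.median(z[B]),cv2.minAreaRect(T[B][:,:2].astype(np.float32)))
G=(T[...,2]>20)&(T[...,2]<160)&(abs(T[...,1])<12)&(abs(T[...,0])<50)&(z>60)
print(np.percentile(T[G],[2,50,98],0).round(1).tolist())
E
```

```text
[551.23857558 152.48891369 229.5718256 ] [ 3.14108810e+00 -4.54469143e-04  1.05890832e+00] [-0.58582076 -0.61683451 -1.41415337]
top z 44.66329809127126 ((0.19942474365234375, -1.1981353759765625), (99.75662994384766, 70.24301147460938), 0.14191046357154846)
[[30.9, -3.7, 21.2], [32.2, 0.5, 61.7], [35.5, 4.0, 121.1]]
```

View pics/w3.png

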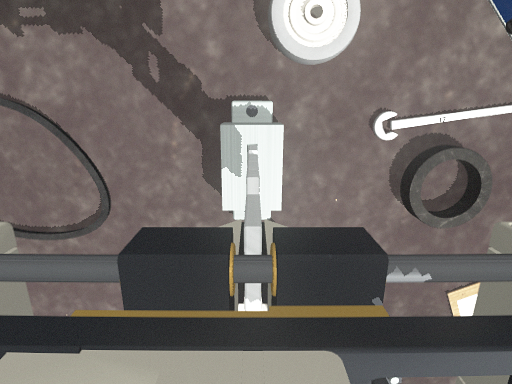

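send_rows:
  rows:
    - {"x": 0,"y": -0.006,"z": 0,"ax": 0,"ay": 0,"az": 0,"jaw": -1}
    - {"x": 0,"y": -0.006,"z": 0.03,"ax": 0,"ay": 0,"az": 0,"jaw": -1}
    - {"x": 0,"y": -0.006,"z": 0.06,"ax": 0,"ay": 0,"az": 0,"jaw": -1}
    - {"x": 0,"y": -0.006,"z": 0.09,"ax": 0,"ay": 0,"az": 0,"jaw": -1}
    - {"x": 0,"y": -0.006,"z": 0.1,"ax": 0,"ay": 0,"az": 0,"jaw": -1}
    - {"x": 0,"y": -0.006,"z": 0.1,"ax": 0,"ay": 0,"az": 0,"jaw": -1}
    - {"x": 0,"y": -0.006,"z": 0.1,"ax": 0,"ay": 0,"az": 0,"jaw": -1}
    - {"x": 0,"y": -0.006,"z": 0.1,"ax": 0,"ay": 0,"az": 0,"jaw": -1}
    - {"x": 0,"y": -0.006,"z": 0.1,"ax": 0,"ay": 0,"az": 0,"jaw": -1}
    - {"x": 0,"y": -0.006,"z": 0.1,"ax": 0,"ay": 0,"az": 0,"jaw": -1}

```text
time: 14.05
tool_pos: [550.1, 153.0, 209.3]
tcp_rot: [3.142, -0.0, 1.058]
contact_force: [0.9, 0.2, -2.0]
grip_width: 7.9
finger_force: 30.0
```

```bash
python3 - <<'E'
from h import *
im,d,m,W=cap('wrist'); P=cloud(d,m,W); save('w4.png',cv2.resize(im[80:230,190:320],None,fx=4,fy=4,interpolation=cv2.INTER_CUBIC))
o=bot.get_obs();R=Ro.from_euler('xyz',o['tcp_rot']).as_matrix();print(o['tool_pos'],o['tcp_rot'],o['contact_force'])
T=(P-o['tool_pos'])@R
z=P[...,2];B=(abs(T[...,0])<90)&(abs(T[...,1])<70)&(z>42)&(z<48)
print('top z',np.median(z[B]),cv2.minAreaRect(T[B][:,:2].astype(np.float32)))
G=(T[...,2]>60)&(T[...,2]<160)&(abs(T[...,1])<12)&(abs(T[...,0])<50)&(z>60)
print(np.percentile(T[G],[2,50,98],0).round(1).tolist())
E
```

```text
[550.09128322 153.07120534 209.27243383] [ 3.14152772e+00 -1.98513535e-04  1.05856416e+00] [ 0.23079582 -0.0180456  -1.46377211]
top z 44.66444124769589 ((-0.12227249145507812, 0.300384521484375), (99.2673568725586, 70.14673614501953), 0.2069614827632904)
[[31.6, -3.7, 60.5], [32.3, 0.5, 95.1], [35.3, 3.8, 122.5]]
```

View pics/w4.png

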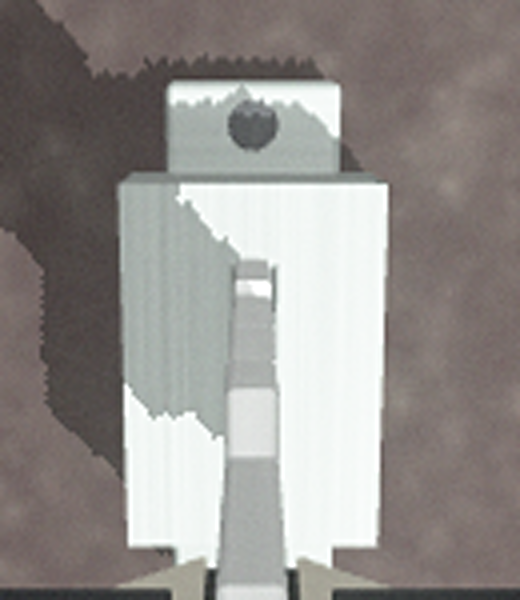

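The tongue sits over the slot (253 against 256 in the crop, within the clearance). I'll nudge +0.4 mm and go down.

send_rows:
  rows:
    - {"x": -0.002,"y": 0.002,"z": 0.015,"ax": 0,"ay": 0,"az": 0,"jaw": -1}
    - {"x": -0.002,"y": 0.002,"z": 0.03,"ax": 0,"ay": 0,"az": 0,"jaw": -1}
    - {"x": -0.002,"y": 0.002,"z": 0.045,"ax": 0,"ay": 0,"az": 0,"jaw": -1}
    - {"x": -0.002,"y": 0.002,"z": 0.06,"ax": 0,"ay": 0,"az": 0,"jaw": -1}
    - {"x": -0.002,"y": 0.002,"z": 0.075,"ax": 0,"ay": 0,"az": 0,"jaw": -1}
    - {"x": -0.002,"y": 0.002,"z": 0.09,"ax": 0,"ay": 0,"az": 0,"jaw": -1}
    - {"x": -0.002,"y": 0.002,"z": 0.09,"ax": 0,"ay": 0,"az": 0,"jaw": -1}
    - {"x": -0.002,"y": 0.002,"z": 0.09,"ax": 0,"ay": 0,"az": 0,"jaw": -1}
    - {"x": -0.002,"y": 0.002,"z": 0.09,"ax": 0,"ay": 0,"az": 0,"jaw": -1}
    - {"x": -0.002,"y": 0.002,"z": 0.09,"ax": 0,"ay": 0,"az": 0,"jaw": -1}

```text
time: 15.35
tool_pos: [550.3, 152.5, 191.3]
tcp_rot: [3.141, -0.0, 1.059]
contact_force: [-0.2, 0.1, -0.2]
grip_width: 8.1
finger_force: 30.0
```

Inside by about 12 mm with no force. I'll continue to the seat.

send_rows:
  rows:
    - {"x": 0,"y": 0,"z": 0.015,"ax": 0,"ay": 0,"az": 0,"jaw": -1}
    - {"x": 0,"y": 0,"z": 0.03,"ax": 0,"ay": 0,"az": 0,"jaw": -1}
    - {"x": 0,"y": 0,"z": 0.045,"ax": 0,"ay": 0,"az": 0,"jaw": -1}
    - {"x": 0,"y": 0,"z": 0.06,"ax": 0,"ay": 0,"az": 0,"jaw": -1}
    - {"x": 0,"y": 0,"z": 0.07,"ax": 0,"ay": 0,"az": 0,"jaw": -1}
    - {"x": 0,"y": 0,"z": 0.08,"ax": 0,"ay": 0,"az": 0,"jaw": -1}
    - {"x": 0,"y": 0,"z": 0.085,"ax": 0,"ay": 0,"az": 0,"jaw": -1}
    - {"x": 0,"y": 0,"z": 0.085,"ax": 0,"ay": 0,"az": 0,"jaw": -1}
    - {"x": 0,"y": 0,"z": 0.085,"ax": 0,"ay": 0,"az": 0,"jaw": -1}
    - {"x": 0,"y": 0,"z": 0.085,"ax": 0,"ay": 0,"az": 0,"jaw": -1}

```text
time: 16.6
tool_pos: [550.3, 152.6, 174.5]
tcp_rot: [3.141, -0.0, 1.059]
contact_force: [-0.6, 1.1, 1.1]
grip_width: 8.0
finger_force: 30.0
```

send_rows:
  rows:
    - {"x": 0,"y": 0,"z": 0.003,"ax": 0,"ay": 0,"az": 0,"jaw": -1}
    - {"x": 0,"y": 0,"z": 0.006,"ax": 0,"ay": 0,"az": 0,"jaw": -1}
    - {"x": 0,"y": 0,"z": 0.008,"ax": 0,"ay": 0,"az": 0,"jaw": -1}
    - {"x": 0,"y": 0,"z": 0.008,"ax": 0,"ay": 0,"az": 0,"jaw": -1}
    - {"x": 0,"y": 0,"z": 0.008,"ax": 0,"ay": 0,"az": 0,"jaw": -1}
    - {"x": 0,"y": 0,"z": 0.008,"ax": 0,"ay": 0,"az": 0,"jaw": -1}
    - {"x": 0,"y": 0,"z": 0.008,"ax": 0,"ay": 0,"az": 0,"jaw": -1}
    - {"x": 0,"y": 0,"z": 0.008,"ax": 0,"ay": 0,"az": 0,"jaw": -1}
    - {"x": 0,"y": 0,"z": 0.008,"ax": 0,"ay": 0,"az": 0,"jaw": -1}
    - {"x": 0,"y": 0,"z": 0.008,"ax": 0,"ay": 0,"az": 0,"jaw": -1}

```text
time: 17.85
tool_pos: [550.5, 152.7, 174.4]
tcp_rot: [3.14, -0.001, 1.059]
contact_force: [-3.4, 0.6, 11.7]
grip_width: 8.4
finger_force: 30.0
```

Seated on the block with the force rising to 12 N. I'll release and rise.

send_rows:
  rows:
    - {"x": 0,"y": 0,"z": 0,"ax": 0,"ay": 0,"az": 0,"jaw": -0.7}
    - {"x": 0,"y": 0,"z": 0,"ax": 0,"ay": 0,"az": 0,"jaw": -0.4}
    - {"x": 0,"y": 0,"z": 0,"ax": 0,"ay": 0,"az": 0,"jaw": -0.2}
    - {"x": 0,"y": 0,"z": 0,"ax": 0,"ay": 0,"az": 0,"jaw": 0}
    - {"x": 0,"y": 0,"z": 0,"ax": 0,"ay": 0,"az": 0,"jaw": 0}
    - {"x": 0,"y": 0,"z": -0.1,"ax": 0,"ay": 0,"az": 0,"jaw": 0}
    - {"x": 0,"y": 0,"z": -0.25,"ax": 0,"ay": 0,"az": 0,"jaw": 0}
    - {"x": 0,"y": 0,"z": -0.45,"ax": 0,"ay": 0,"az": 0,"jaw": 0}
    - {"x": 0,"y": 0,"z": -0.6,"ax": 0,"ay": 0,"az": 0,"jaw": 0}
    - {"x": 0,"y": 0,"z": -0.6,"ax": 0,"ay": 0,"az": 0,"jaw": 0}

```text
time: 19.1
tool_pos: [551.2, 152.7, 295.1]
tcp_rot: [3.137, -0.003, 1.059]
contact_force: [-0.3, -0.2, -0.5]
grip_width: 46.1
finger_force: 0.0
```

```bash
python3 - <<'E'
from h import *
o=bot.get_obs();R=Ro.from_euler('xyz',o['tcp_rot']).as_matrix()
im,d,m,W=cap('wrist'); P=cloud(d,m,W); save('w5.png',im)
T=(P-o['tool_pos'])@R;z=P[...,2]
B=(abs(T[...,0])<90)&(abs(T[...,1])<70)&(z>42)&(z<48)
print('block',cv2.minAreaRect(T[B][:,:2].astype(np.float32)))
N=(abs(T[...,0])<60)&(abs(T[...,1])<40)
for a,b in((60,100),(100,140),(150,170),(170,205),(205,220)):
    k=N&(z>a)&(z<b)
    if k.sum(): print(a,k.sum(),np.percentile(np.c_[T[k][:,:2],z[k]],[2,50,98],0).round(1).tolist())
E
```

```text
block ((-1.1536598205566406, -2.1146583557128906), (99.04534149169922, 70.0647201538086), 0.07732595503330231)
60 41 [[30.3, -5.6, 69.1], [31.4, -1.9, 78.7], [34.1, 1.7, 98.6]]
100 28 [[30.6, -5.1, 104.5], [31.1, -1.7, 120.2], [31.3, 1.6, 134.7]]
150 105 [[21.2, -4.3, 155.8], [26.3, -1.4, 162.4], [31.3, 2.4, 167.5]]
170 70 [[20.3, -5.0, 170.6], [21.3, -1.3, 188.5], [21.6, 2.3, 204.7]]
205 488 [[-20.7, -4.6, 208.8], [1.6, -1.2, 210.5], [21.1, 2.9, 211.8]]
```

View pics/w5.png

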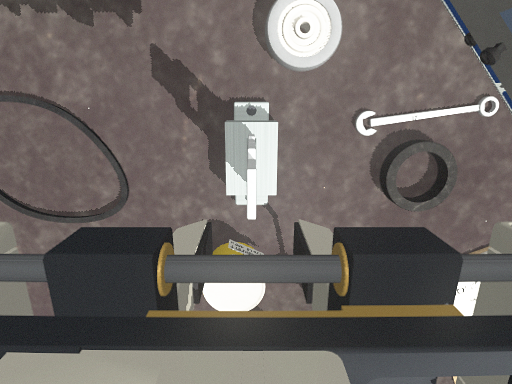

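The gauge stands upright in the slot at (252,175). Its top is at z ≈ 211 mm, so it is fully home, with negligible tilt. The gripper is clear and the bystanders are untouched.

```bash
python3 -c "
from plant import bot
print(bot.close_job())"
```

```text
the job is handed in; nothing more can be done
None
```

The gauge is off the hook and stands fully home and upright in the block's slot, released, with the tin, tape roll and wheel not touched; the job was handed in at about 19 s, and no verdict came back.

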